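# Stagger the slotted weights on the glue press hanger

## Task

On the glue press's weight hanger, the slotted weight has crept out along its slot: push it back fully home against the stem, then hang the loose slotted weight flat on top of it, also fully home under the stem's head and with its slot at least a quarter turn away from the lower weight's slot, so that neither can slide off. Only then press the lifter lever fully down so that the loaded foot comes down on the brooch, and let go. Leave the bead bowl, the glue bottle and the clothes pin where they are.

Things in the scene. Friction and masses are not known exactly. Their poses are not given: they have to be found in the camera images.
- stem_foot (a point): Weight hanger on top of the glue press's upright spindle: round steel pan 48 mm across with a stem 6.5 mm thick in its middle. This point: on the stem's axis at the pan's upper face, 148 mm above the table while the foot is lifted. The stem's round head (16 mm across) lies 36 to 46 mm above it. Air is free around it; the press's arm lies 38 mm below it. It does not give sideways; z is up.
- lower_center (a point): Centre (half-way up) of the slotted weight on the pan: brass disc 64 mm across, 12 mm thick, about 270 g, slot 10 mm wide (mouth flared) from the rim to 4 mm past the centre. x points along the slot to its mouth, z up. The stem stands in the slot; the centre starts 8 to 14 mm from the stem's axis, away from the mouth. Home: the slot's end touches the stem, centre within about 1 mm of its axis.
- lower_mouth (a point): Middle of the slot's mouth at the rim of the weight on the pan, 32 mm from its centre, half-way up.
- loose_center (a point): Centre (half-way up) of the loose slotted weight, the twin of the other (64 mm across, 12 mm thick, slot 10 mm wide), lying flat on the table left or right of the press. x points from the centre along the slot to its mouth, z is up. The rim is whole at a right angle to the slot, where it can be gripped across 64 mm.
- loose_mouth (a point): Middle of the slot's mouth at the rim of the loose weight, 32 mm from its centre, half-way up.
- lifter (a joint): Lifter lever of the press: flat steel bar with a black paddle at its end, out at the side of the press's arm. 0 = up (bar 0.5 rad above level, foot lifted; the start), 1.0 rad = fully down at its stop (bar 0.5 rad below level, foot on the brooch, hanger 12 mm lower). Stiff, stays where it is left; pressing it down at the paddle takes about 5 N.
- lifter_tip (a point): On the upper face of the lever's paddle (22 mm wide, 42 mm long, 10 mm thick), 90 mm from the pivot along the bar and 16 mm from the paddle's free end. y points along the bar away from the pivot, z out of the upper face; the lever swings down in the upright plane through y.
- lifter_pivot (a point): Pivot of the lever at the side of the press's arm, 92 mm above the table. y points level and outwards, in the plane in which the lever swings.
- bead_bowl: Wooden bowl of beads, 100 mm across, 36 mm high, left or right of the press; origin under its centre. To be left alone.
- glue_bottle: White glue bottle with a pointed black cap, 36 mm across, 100 mm high, behind the press on the left; origin under its centre. To be left alone.
- clothes_pin: Wooden clothes pin, 74 mm long, 10 mm wide, 18 mm high, lying behind the press on the right; origin under its centre. To be left alone.

How it is judged:
By the outcome, as a careful person would: the job done as asked, in the order asked, and still so for the second after the job is handed in, with the robot touching nothing.
It also fails if it takes over 64 s, if anything falls off the work surface, if the arm or the gripper's body presses on something with over 40 N, if the wrist force passes 120 N, or if a joint passes its speed limit or range.

## Robot

A 6-joint arm with a two-finger parallel gripper is mounted at the origin on the work surface. World frame = base frame: x ahead of the robot, y to its left, z up, the work surface at z = 0. Lengths are in m, angles in rad, forces in N, time in s.
With the tool pointing down it reaches from about 0.325 to 0.775 m from the base axis. Payload 5.5 kg.
Tool frame: the origin (TCP) lies midway between the tips of the shut fingers; the grasp point (between the pads) lies 19 mm behind it; z points along the fingers, y is the line along which they close (so a half turn about z gives the same grasp; the last joint's range is limited). The gripper opens to 85 mm and grips with 20 to 120 N. Pads are 22 mm wide; open, the fingers measure 114 mm over their backs; the gripper's body (76 mm by 85 mm) begins 54 mm behind the grasp point. The pads swing forward as they close: fully open they stand 13 mm farther back than shut.
Start: joints at [1.053, 0.091, 1.231, -0, 1.82, -0.057], TCP at [0.267, 0.537, 0.231] pointing down, gripper open.
Joint ranges: [-2.87, 2.87], [-0.86, 2.18], [0.17, 2.46], [-1.51, 4.65], [0.06, 2.69], [-2.65, 2.65]. Speed limits (rad/s): [2.57, 2.57, 3.01, 3.14, 3.14, 3.14].

## Interface

Orientations are given as [roll, pitch, yaw] about the fixed x, y, z axes, in that order (R = Rz(yaw) Ry(pitch) Rx(roll)).
In Python, from bench import r, eyes, order gives the robot as it stands.
- The arm moves only by the shell command python3 -m creep 'ROWS' [FORCE]. ROWS is JSON, a list of rows, each a list of 3 entries, a list of its own where there are three numbers: the shift along the tool's x, y, z as a fraction of full scale, then the turn, a rotation vector about the tool's x, y, z as a fraction of full scale, then the closure, from 0 (fully open) to 1 (shut). In form: [[[dx, dy, dz], [ax, ay, az], grip], ...]. A call has 1 to 5 rows; each row is the pose to reach, as a shift and turn from the pose commanded when the call began, along the tool's axes at that moment, turning the shorter way round; what a row does not reach only later rows make up. Full scale, the value 1, is 0.75 m for a shift and 2 pi rad for a turn. A row lasts 1/10 s, in which the tool goes at most 50 mm and 8.59 degrees, less where a joint would pass 70% of its speed; a pose out of reach is approached as far as the arm can. A call with a number of a shift or a turn outside -1 to 1 is refused whole. A call with a gripper value outside its range is refused whole. The fingers move at their own pace and stop on an object; FORCE is the grip in N (left out, the last holds). Time passes only in rows, so rows that repeat a pose let the fingers close. It gives the time, the measured TCP pose, the force, the opening and the grip force at its end, in the units of the state.
- r.observe(): the state, without advancing time (a new reading comes with each control period).
- eyes.capture(name): name is "scene" or "top"; returns the picture (400x640x3 uint8, blue, green, red); there is no depth.
- eyes.get_calibration(name): a dict with "K" (3x3 intrinsics, pixels), "k1" (the pictures are not rectified: a ray, as slopes to the right and down, at radius r is drawn at 1 + k1 r^2 times it, then the intrinsics apply), "R" (3x3) and "t" (3): a world point X has camera coordinates R X + t. Camera axes: x right, y down, z forward; pixel columns grow to the right and rows downward; lengths in m; the calibration is good to about 2 mm. A picture is of the moment at which its call begins. get_calibration takes no time and is no camera call.
- order.hand_in(): hands the job in; it is judged then, once.
The state is a dict: "clock": time; "joint_positions": joint angles; "qvel": joint speeds; "joint_efforts": joint torques, N m; "ee_pos": TCP position; "orientation": TCP orientation; "contact_force": force on the tool from outside, world axes, zero at the start; "wrist_torque": the same for the moment, N m; "width": opening from 0.0 (shut) to 1.0 (fully open); "grasp_force": force on a finger pad.
Only numpy, scipy, OpenCV 4.12 (cv2) and the standard library are available. Lean on these libraries where they do the work, as an engineer would, in place of code of your own. Each camera call takes 0.05 s, during which the arm holds its last target. There are 200 camera calls.

## Working session

There is one attempt and no reset: what is moved stays moved. The work goes in short steps, Python scripts to look and compute and a shell command to move; the robot and the scene stay as the last step left them, time stands still between calls to the robot, and variables do not carry over. Pictures are saved under pics/ and viewed, at most 10 in all, crops included, and the job is handed in when it is done.

```bash
ls; mkdir -p pics
cat > h.py <<'E'
import numpy as np, cv2
from bench import r, eyes, order
def cal(n):
    c=eyes.get_calibration(n); return [np.array(c[k],float) for k in("K","R","t")]+[float(c["k1"])]
def ray(n,u,v):
    K,R,t,k1=cal(n)
    xy=cv2.undistortPoints(np.array([[[u,v]]],float),K,np.array([k1,0,0,0,0]))[0,0]
    return -R.T@t, R.T@np.array([xy[0],xy[1],1])
def onz(n,u,v,z):
    o,d=ray(n,u,v); return o+d*(z-o[2])/d[2]
def tri(n1,p1,n2,p2):
    o1,d1=ray(n1,*p1);o2,d2=ray(n2,*p2)
    s=np.linalg.lstsq(np.stack([d1,-d2],1),o2-o1,rcond=None)[0]
    a=o1+d1*s[0];b=o2+d2*s[1];return (a+b)/2,np.linalg.norm(a-b)
def proj(n,X):
    K,R,t,k1=cal(n);return cv2.projectPoints(np.array([X],float),cv2.Rodrigues(R)[0],t,K,np.array([k1,0,0,0,0]))[0][0,0]
E
python3 - <<'E'
from h import *
for n in("scene","top"):
    cv2.imwrite(f"pics/{n}0.png",eyes.capture(n)); K,R,t,k=cal(n); print(n,K.round(1).tolist(),k,(-R.T@t).round(3),R[2].round(3))
print(r.observe())
E
```

```text
pics
scene [[373.3, 0.0, 329.6], [0.0, 373.3, 199.7], [0.0, 0.0, 1.0]] -0.025303854305503325 [1.059 0.253 0.833] [-0.542 -0.296 -0.787]
top [[440.3, 0.0, 325.6], [0.0, 440.3, 193.0], [0.0, 0.0, 1.0]] 0.024509510625511825 [ 0.462 -0.014  1.015] [ 0.137  0.001 -0.991]
{'clock': 0.1, 'joint_positions': array([ 1.05331255e+00,  9.18427501e-02,  1.23178471e+00,  2.49977734e-05,
        1.81979992e+00, -5.66950192e-02]), 'qvel': array([-1.75549182e-03, -2.03643184e-03, -4.36913206e-03,  1.83240837e-03,
       -6.34402569e-04,  4.24542234e-05]), 'joint_efforts': array([ 3.57770776e-03, -4.60216033e+01, -4.19219434e+01, -7.36829656e-05,
        1.06287579e-02,  2.38640681e-06]), 'ee_pos': array([0.26665878, 0.53720483, 0.23021764]), 'orientation': array([-3.13976224e+00, -1.28163670e-04,  2.68080991e+00]), 'contact_force': array([ 0.2921164 , -0.06986328, -0.31485445]), 'wrist_torque': array([-0.02193015,  0.04499045,  0.01675359]), 'grasp_force': 0.0, 'width': 0.9963984369351822}
```

View pics/scene0.png

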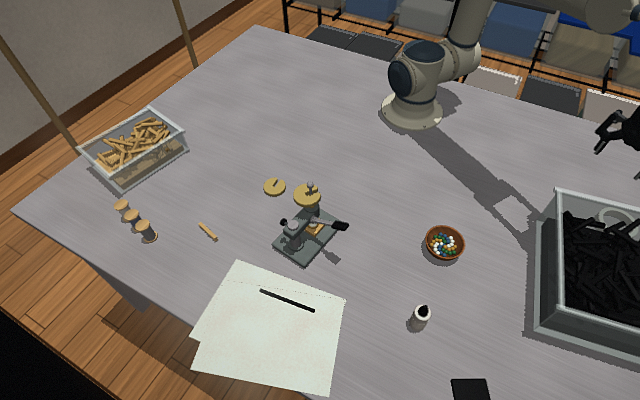

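View pics/top0.png

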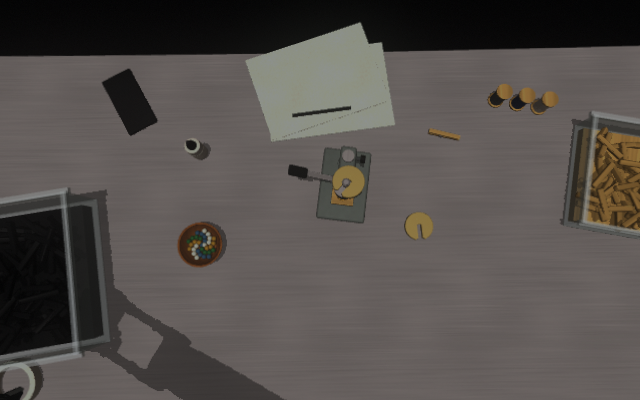

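Run:
```python
from h import *
a=cv2.imread("pics/scene0.png")[170:270,255:360]; cv2.imwrite("pics/s1.png",cv2.resize(a,None,fx=6,fy=6,interpolation=cv2.INTER_CUBIC))
a=cv2.imread("pics/top0.png")[140:245,285:440]; cv2.imwrite("pics/t1.png",np.clip(cv2.resize(a,None,fx=5,fy=5,interpolation=cv2.INTER_CUBIC)*1.4,0,255).astype(np.uint8))
```

```text
(no output)
```

View pics/s1.png

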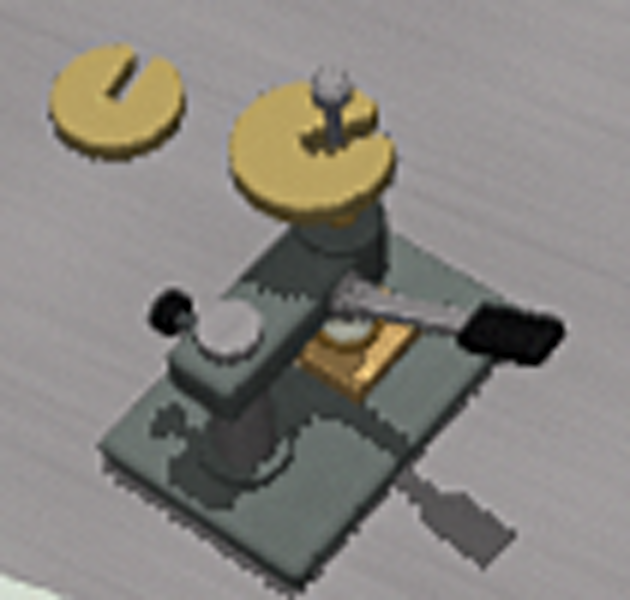

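View pics/t1.png

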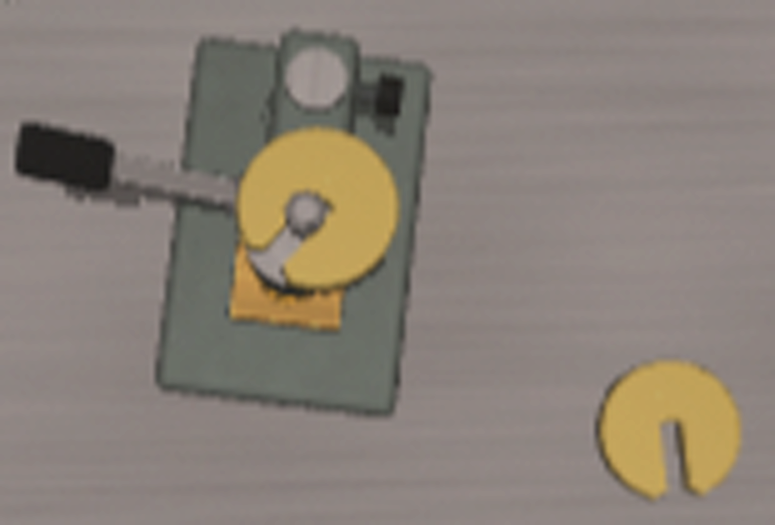

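Pictures: the lower weight's mouth opens toward the lower left in the top view (−x,+y), head at about (346,182). The loose weight is at (419,226) with its mouth toward −x, and the lever paddle is at (298,171). Now measuring these.

```bash
cat > m.py <<'E'
from h import *
def brass(img,x0,y0,x1,y1,vlo=0):
    h=cv2.cvtColor(img,cv2.COLOR_BGR2HSV); m=np.zeros(h.shape[:2],np.uint8)
    k=cv2.inRange(h,(20,90,90),(32,255,255)); m[y0:y1,x0:x1]=k[y0:y1,x0:x1]
    c=max(cv2.findContours(m,cv2.RETR_EXTERNAL,cv2.CHAIN_APPROX_NONE)[0],key=cv2.contourArea)
    return m,c[:,0].astype(float)
def disc(img,box,z):
    m,c=brass(img,*box)
    P=np.array([onz("top",u,v,z)[:2] for u,v in c],np.float32)
    (x,y),R=cv2.minEnclosingCircle(P.reshape(-1,1,2))
    # robust circle: points on rim only
    d=np.linalg.norm(P-[x,y],axis=1); q=P[d>.9*R]
    A=np.c_[2*q,np.ones(len(q))]; s=np.linalg.lstsq(A,(q**2).sum(1),rcond=None)[0]
    ce=s[:2]; rad=np.sqrt(s[2]+ce@ce); 
    hole=P[np.linalg.norm(P-ce,axis=1)<.8*rad]
    mo=hole.mean(0)-ce if len(hole) else np.zeros(2)
    return ce,rad,R,len(q),mo,np.degrees(np.arctan2(mo[1],mo[0]))
E
python3 - <<'E'
from m import *
t=cv2.imread("pics/top0.png");
print("loose",disc(t,(400,205,440,245),.012))
print("lower",disc(t,(325,160,370,198),.160))
h=tri("top",(346.2,182.4),"scene",(310,184)); print("head",h, onz("top",346.2,182.4,.194),onz("scene",310,184,.192))
# lever paddle corners -> paddle centre
T=lambda x,y:(285+x/5,140+y/5); S=lambda x,y:(255+x/6,170+y/6)
p=tri("top",T(65,156),"scene",S(511,333)); print("paddle",p)
print("pivotdir", onz("top",*T(15,150),.135),onz("top",*T(240,190),.1))
for c in [(205,38),(430,65),(395,413),(160,388)]: print(onz("top",*T(*c),.01).round(4))
E
```

```text
loose (array([ 0.52166624, -0.22358921]), np.float64(0.030745110980466218), 0.031781528145074844, 70, array([-0.00783004, -0.00056852]), np.float64(-175.84716509435933))
lower (array([ 0.60284676, -0.05812115]), np.float64(0.03102415712909402), 0.032461460679769516, 82, array([-0.0039592 ,  0.00591869]), np.float64(123.77982609848698))
head (array([ 0.59508468, -0.05213694,  0.18742571]), np.float64(0.00201824022320622)) [ 0.5944747 -0.0527376  0.194    ] [ 0.59801578 -0.04902957  0.192     ]
paddle (array([0.62897534, 0.04354267, 0.13053867]), np.float64(0.002958259791378714))
pivotdir [0.6315642  0.06221985 0.135     ] [ 0.6195439  -0.02953831  0.1       ]
[ 0.7074 -0.016   0.01  ]
[ 0.6927 -0.1208  0.01  ]
[ 0.5306 -0.0998  0.01  ]
[0.5438 0.0073 0.01  ]
```

```bash
cat > to.py <<'E'
# usage: to.py x y z yawdeg -> row entries from the current pose
import sys
from h import *
from scipy.spatial.transform import Rotation as Ro
s=r.observe(); x,y,z,w=map(float,sys.argv[1:5])
C=Ro.from_euler("xyz",s["orientation"]); G=Ro.from_euler("xyz",[np.pi,0,np.radians(w)])
d=C.inv().apply(np.array([x,y,z])-s["ee_pos"])
print("shift",(d/.75).round(4).tolist(),"turn",((C.inv()*G).as_rotvec()/2/np.pi).round(4).tolist(),"mm",(d*1e3).round(1),"F",s["contact_force"].round(1))
E
python3 to.py .66 -.107 .26 140
```

```text
shift [-0.8517, -0.5362, -0.0388] turn [-0.0003, 0.0, 0.0378] mm [-638.8 -402.2  -29.1] F [ 0.3 -0.1 -0.3]
```

```bash
python3 -m creep '[[[-0.85,-0.536,-0.039],[0,0,0.038],1],[[-0.85,-0.536,-0.039],[0,0,0.038],1],[[-0.85,-0.536,-0.039],[0,0,0.038],1],[[-0.85,-0.536,-0.039],[0,0,0.038],1],[[-0.85,-0.536,-0.039],[0,0,0.038],1]]' 30; python3 to.py .66 -.107 .26 140
```

```text
clock: 0.6
ee_pos: [0.3973, 0.3223, 0.2406]
orientation: [-3.141, -0.0, 2.442]
contact_force: [1.4, -0.2, 0.1]
width: 0.139
grasp_force: 0.0
shift [-0.6365, -0.2127, -0.0258] turn [-0.0001, -0.0, -0.0002] mm [-477.3 -159.5  -19.4] F [ 1.4 -0.2  0.1]
```

```bash
python3 -m creep '[[[-0.636,-0.213,-0.026],[0,0,0],1],[[-0.636,-0.213,-0.026],[0,0,0],1],[[-0.636,-0.213,-0.026],[0,0,0],1],[[-0.636,-0.213,-0.026],[0,0,0],1],[[-0.636,-0.213,-0.026],[0,0,0],1]]'; python3 to.py .66 -.107 .26 140
```

```text
clock: 1.1
ee_pos: [0.5276, 0.1089, 0.2504]
orientation: [-3.141, -0.0, 2.442]
contact_force: [0.7, 0.4, 0.2]
width: 0.002
grasp_force: 0.0
shift [-0.3205, -0.1066, -0.0129] turn [-0.0, -0.0001, -0.0002] mm [-240.4  -79.9   -9.7] F [0.7 0.4 0.2]
```

```bash
python3 -m creep '[[[-0.34,-0.106,-0.012],[0,0,0],1],[[-0.34,-0.106,-0.012],[0,0,0],1],[[-0.34,-0.106,-0.012],[0,0,0],1],[[-0.34,-0.106,-0.012],[0,0,0],1],[[-0.34,-0.106,-0.012],[0,0,0],1]]'; python3 to.py .66 -.107 .147 140
```

```text
clock: 1.6
ee_pos: [0.6623, -0.1015, 0.2585]
orientation: [-3.141, -0.001, 2.442]
contact_force: [0.7, 0.6, 0.7]
width: -0.001
grasp_force: 0.0
shift [-0.0025, -0.0076, 0.1487] turn [-0.0, -0.0001, -0.0002] mm [ -1.9  -5.7 111.5] F [0.7 0.6 0.7]
```

```bash
python3 -m creep '[[[-0.002,-0.008,0.149],[0,0,0],1],[[-0.002,-0.008,0.149],[0,0,0],1],[[-0.002,-0.008,0.149],[0,0,0],1],[[-0.002,-0.008,0.149],[0,0,0],1]]'; python3 to.py .643 -.0928 .147 140
python3 - <<'E'
from h import *
a=eyes.capture("scene");b=eyes.capture("top")
a=cv2.resize(a[140:260,255:385],None,fx=3,fy=5,interpolation=cv2.INTER_CUBIC) if 0 else cv2.resize(a[150:260,265:365],(400,440),interpolation=cv2.INTER_CUBIC)
b=cv2.resize(b[140:250,305:405],(400,440),interpolation=cv2.INTER_CUBIC)
cv2.imwrite("pics/p2.png",np.hstack([a,b]))
E
```

```text
clock: 2.0
ee_pos: [0.6572, -0.1048, 0.1438]
orientation: [-3.138, -0.006, 2.442]
contact_force: [-0.3, -0.1, 0.6]
width: -0.004
grasp_force: 0.0
shift [0.0248, -0.0, -0.0041] turn [-0.0005, -0.001, -0.0002] mm [18.6 -0.  -3. ] F [-0.3 -0.1  0.6]
```

View pics/p2.png

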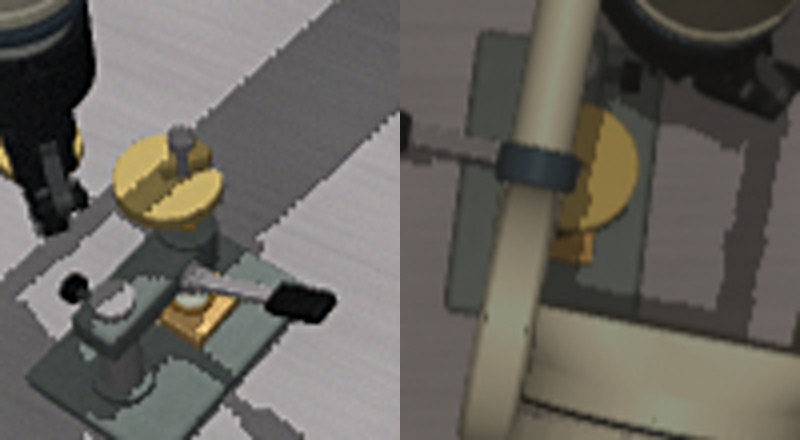

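```bash
python3 -m creep '[[[0.025,0,-0.003],[0,0,0],1],[[0.035,0,-0.003],[0,0,0],1],[[0.037,0,-0.003],[0,0,0],1],[[0.039,0,-0.003],[0,0,0],1],[[0.041,0,-0.003],[0,0,0],1]]'; python3 to.py .628 -.0802 .147 140; python3 -c "
from h import *
print(proj('scene',[.657,-.105,.144]))"
```

```text
clock: 2.6
ee_pos: [0.6361, -0.0858, 0.1506]
orientation: [3.141, 0.003, 2.442]
contact_force: [3.2, -3.9, 2.1]
width: -0.003
grasp_force: 1.9
shift [0.0131, -0.0013, 0.0048] turn [0.0001, 0.0004, -0.0002] mm [ 9.8 -1.   3.6] F [ 3.2 -3.9  2.1]
[277.24112591 205.78097952]
```

```bash
python3 -m creep '[[[0.002,0,0.003],[0,0,0],1],[[0.004,0,0.003],[0,0,0],1],[[0.006,0,0.003],[0,0,0],1],[[0.008,0,0.003],[0,0,0],1],[[0.008,0,0.003],[0,0,0],1]]'; python3 to.py .628 -.0802 .147 140
```

```text
clock: 3.1
ee_pos: [0.6308, -0.0815, 0.1476]
orientation: [3.141, 0.0, 2.442]
contact_force: [3.1, -3.2, 2.6]
width: 0.001
grasp_force: 1.9
shift [0.004, -0.001, 0.0007] turn [0.0, 0.0001, -0.0002] mm [ 3.  -0.8  0.6] F [ 3.1 -3.2  2.6]
```

```bash
python3 -m creep '[[[0.0013,0,0],[0,0,0],1],[[0.0026,0,0],[0,0,0],1],[[0.0026,0,0],[0,0,0],1]]'; python3 -m creep '[[[0.0013,0,0],[0,0,0],1],[[0.0013,0,0],[0,0,0],1]]';python3 to.py .628 -.0802 .147 140
```

```text
clock: 3.4
ee_pos: [0.6292, -0.0801, 0.1474]
orientation: [3.142, -0.0, 2.442]
contact_force: [2.9, -2.9, 2.8]
width: 0.003
grasp_force: 1.9
clock: 3.6
ee_pos: [0.6284, -0.0795, 0.1473]
orientation: [-3.142, -0.0, 2.442]
contact_force: [2.9, -3.1, 3.6]
width: 0.003
grasp_force: 1.9
shift [-0.0001, -0.0011, 0.0003] turn [-0.0, -0.0, -0.0002] mm [-0.1 -0.8  0.3] F [ 2.9 -3.1  3.6]
```

```bash
for i in 1 2; do python3 -m creep '[[[0.0014,0,0],[0,0,0],1],[[0.0014,0,0],[0,0,0],1]]' | grep -E 'pos|force'; done
```

```text
ee_pos: [0.6282, -0.0794, 0.1473]
contact_force: [5.2, -3.9, 1.2]
grasp_force: 3.4
ee_pos: [0.6281, -0.0794, 0.1474]
contact_force: [8.7, -5.3, 0.8]
grasp_force: 5.2
```

```bash
python3 -m creep '[[[-0.03,0,0],[0,0,0],1],[[-0.04,0,0],[0,0,0],1],[[-0.04,0,-0.06],[0,0,0],1],[[-0.04,0,-0.12],[0,0,0],1],[[-0.04,0,-0.15],[0,0,0],0.6]]'; python3 to.py .524 -.2236 .2 7
```

```text
clock: 4.5
ee_pos: [0.6497, -0.0969, 0.2637]
orientation: [3.14, 0.001, 2.443]
contact_force: [-0.1, 0.4, 0.7]
width: 0.157
grasp_force: 0.0
shift [0.0198, -0.2373, 0.0844] turn [0.0004, -0.0002, 0.3693] mm [  14.8 -178.    63.3] F [-0.1  0.4  0.7]
```

```bash
python3 - <<'E'
from m import *
t=cv2.imread("pics/top0.png")
m,c=brass(t,400,205,440,245)
h=np.zeros_like(m); cv2.fillConvexPoly(h,cv2.convexHull(c.astype(np.int32).reshape(-1,1,2)),255)
g=cv2.morphologyEx(h&~m,cv2.MORPH_OPEN,np.ones((2,2)))
n,l,s,_=cv2.connectedComponentsWithStats(g); i=1+s[1:,4].argmax()
ys,xs=np.where(l==i); P=np.array([onz("top",a,b,.012)[:2] for a,b in zip(xs,ys)])
v=np.linalg.svd(P-P.mean(0))[2][0]; v*=-np.sign(v[0]); ce=np.array([.5217,-.2236])
print(s[i],P.mean(0),np.degrees(np.arctan2(v[1],v[0])), np.degrees(np.arctan2(*(P.mean(0)-ce)[::-1])))
E
python3 -m creep '[[[0.02,-0.237,0],[0,0,0.369],0.6],[[0.02,-0.237,0],[0,0,0.369],0.6],[[0.02,-0.237,0],[0,0,0.369],0.6],[[0.02,-0.237,0],[0,0,0.369],0.3],[[0.02,-0.237,0],[0,0,0.369],0.15]]';python3 to.py .522 -.2236 .1 7
```

```text
[418 225   6  16  69] [ 0.50564637 -0.22673044] -177.21162333791452 -168.9658344451758
clock: 5.0
ee_pos: [0.521, -0.2258, 0.2594]
orientation: [-3.139, -0.001, 1.682]
contact_force: [0.7, 0.4, 0.8]
width: 0.73
grasp_force: 0.0
shift [0.0025, 0.0021, 0.2126] turn [-0.0004, 0.0002, 0.2482] mm [  1.9   1.6 159.4] F [0.7 0.4 0.8]
```

```bash
python3 -m creep '[[[0.0025,0.002,0.1],[0,0,0.248],0.15],[[0.0025,0.002,0.1],[0,0,0.248],0.15],[[0.0025,0.002,0.1],[0,0,0.248],0.15],[[0.0025,0.002,0.1],[0,0,0.248],0.15],[[0.0025,0.002,0.1],[0,0,0.248],0.15]]'|grep -E 'ee|ori'; python3 to.py .522 -.2236 .1 7
```

```text
ee_pos: [0.5244, -0.2207, 0.1833]
orientation: [-3.137, -0.0, 0.936]
shift [-0.0049, 0.0002, 0.111] turn [-0.0007, 0.0003, 0.1296] mm [-3.7  0.2 83.3] F [0.7 0.2 1.5]
```

```bash
python3 -m creep '[[[0,0,0],[0,0,0.129],0.15],[[0,0,0],[0,0,0.129],0.15],[[0,0,0],[0,0,0.129],0.15],[[0,0,0],[0,0,0.129],0.15],[[0,0,0],[0,0,0.129],0.15]]'; python3 to.py .522 -.2236 .05 7
```

```text
clock: 6.0
ee_pos: [0.5245, -0.2208, 0.1837]
orientation: [-3.139, 0.002, 0.186]
contact_force: [-0.3, -0.4, -0.0]
width: 0.851
grasp_force: 0.0
shift [-0.0035, 0.0035, 0.1782] turn [-0.0004, 0.0004, 0.0102] mm [ -2.7   2.7 133.7] F [-0.3 -0.4 -0. ]
```

```bash
python3 -m creep '[[[-0.0035,0.0035,0.06],[0,0,0.0102],0.12],[[-0.0035,0.0035,0.12],[0,0,0.0102],0.12],[[-0.0035,0.0035,0.178],[0,0,0.0102],0.12],[[-0.0035,0.0035,0.178],[0,0,0.0102],0.12],[[-0.0035,0.0035,0.178],[0,0,0.0102],0.12]]'; python3 to.py .522 -.2236 .0 7
python3 - <<'E'
from h import *
b=eyes.capture("scene"); cv2.imwrite("pics/raw3.png",b)
cv2.imwrite("pics/p3.png",cv2.resize(b[140:240,230:360],None,fx=6,fy=6,interpolation=cv2.INTER_CUBIC))
E
```

```text
clock: 6.5
ee_pos: [0.5224, -0.2241, 0.0509]
orientation: [-3.139, 0.003, 0.128]
contact_force: [1.3, -0.3, 0.9]
width: 0.881
grasp_force: 0.0
shift [-0.0002, -0.0006, 0.0679] turn [-0.0004, 0.0004, 0.001] mm [-0.2 -0.5 50.9] F [ 1.3 -0.3  0.9]
```

View pics/p3.png

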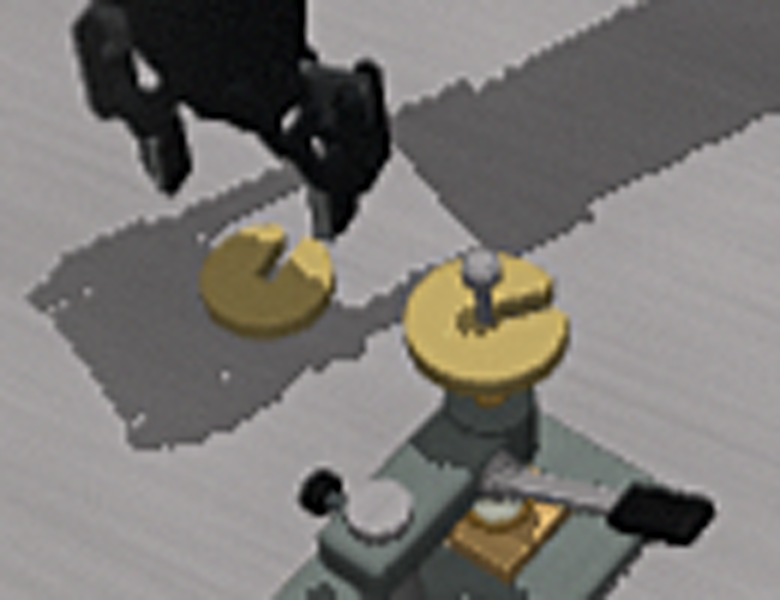

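The lower weight now sits centred on the stem (480,320 in the crop), so it is home. The open fingers straddle the loose weight, with tips at crop (172,190) and (335,235). Checking alignment by projection.

Run:
```python
from m import *
print(proj("scene",[.522,-.2236,.012]))
# tips: which height gives 75mm+ separation
for z in(.05,.055,.06,.065):
    a=onz("scene",258.7,171.7,z);b=onz("scene",285.8,179.2,z); print(z,(a+b)/2,np.linalg.norm(a-b))
im=cv2.imread("pics/raw3.png");h=cv2.cvtColor(im,cv2.COLOR_BGR2HSV)
k=cv2.inRange(h,(18,70,40),(34,255,255)); k[:, :262]=0;k[:,287:]=0;k[:176]=0;k[198:]=0
c=max(cv2.findContours(k,cv2.RETR_EXTERNAL,cv2.CHAIN_APPROX_NONE)[0],key=cv2.contourArea)
x,y,w,hh=cv2.boundingRect(c);print(x,y,w,hh)
for u in (x,x+w):print(onz("scene",u,y+hh/2,.006))
```

```text
[273.81322598 185.11300969]
0.05 [ 0.51917213 -0.22572263  0.05      ] 0.0840906039085125
0.055 [ 0.52261515 -0.22267008  0.055     ] 0.08355385875097848
0.06 [ 0.52605817 -0.21961752  0.06      ] 0.08301711359344448
0.065 [ 0.52950119 -0.21656497  0.065     ] 0.08248036843591053
263 177 23 20
[ 0.53896208 -0.25072412  0.006     ]
[ 0.50730324 -0.19194877  0.006     ]
```

```bash
python3 -m creep '[[[0,-0.001,0.03],[0,0,0],0.12],[[0,-0.001,0.06],[0,0,0],0.12],[[0,-0.001,0.063],[0,0,0],0.12],[[0,-0.001,0.063],[0,0,0],0.12]]'|grep -E 'pos|cont'; python3 -m creep '[[[0,0,0.003],[0,0,0],0.12],[[0,0,0.003],[0,0,0],0.12]]'|grep -E 'pos|cont'; python3 -m creep '[[[0,0,0.003],[0,0,0],0.12],[[0,0,0.003],[0,0,0],0.12]]'|grep -E 'pos|cont'
```

```text
ee_pos: [0.5241, -0.2246, 0.0064]
contact_force: [0.2, -0.5, -0.1]
ee_pos: [0.524, -0.2247, 0.0037]
contact_force: [-0.1, 0.1, -0.1]
ee_pos: [0.5231, -0.2243, -0.0002]
contact_force: [-0.2, 0.6, 0.4]
```

```bash
for i in 1 2; do python3 -m creep '[[[0,0,0.003],[0,0,0],0.14],[[0,0,0.003],[0,0,0],0.14]]'|grep -E 'pos|cont';done
```

```text
ee_pos: [0.5228, -0.2241, -0.0031]
contact_force: [0.2, -0.3, -0.3]
ee_pos: [0.5228, -0.2241, -0.0054]
contact_force: [0.8, -0.1, -0.8]
```

```bash
for i in 1 2; do python3 -m creep '[[[0,0,0.0025],[0,0,0],0.16],[[0,0,0.0025],[0,0,0],0.16]]'|grep -E 'pos|cont|wid';done
```

```text
ee_pos: [0.5229, -0.2241, -0.0071]
contact_force: [-0.4, 0.1, -0.3]
width: 0.842
ee_pos: [0.5232, -0.2243, -0.0082]
contact_force: [-1.3, 0.4, 2.6]
width: 0.837
```

```bash
python3 -m creep '[[[0,0,-0.006],[0,0,0],0.16],[[0,0,-0.006],[0,0,0],0.35],[[0,0,-0.006],[0,0,0],0.6],[[0,0,-0.006],[0,0,0],0.6],[[0,0,-0.006],[0,0,0],0.6]]' 60; python3 -m creep '[[[0,0,-0.02],[0,0,0],0.6],[[0,0,-0.05],[0,0,0],0.6],[[0,0,-0.1],[0,0,0],0.6],[[0,0,-0.16],[0,0,0],0.6],[[0,0,-0.22],[0,0,0],0.6]]' 60;  python3 to.py .52 -.13 .24 140
```

```text
clock: 8.65
ee_pos: [0.5237, -0.2244, -0.0027]
orientation: [3.141, -0.001, 0.128]
contact_force: [-0.8, 0.9, 5.4]
width: 0.718
grasp_force: 65.6
clock: 9.15
ee_pos: [0.5223, -0.2239, 0.1621]
orientation: [-3.141, 0.002, 0.128]
contact_force: [1.7, -1.1, -1.9]
width: 0.715
grasp_force: 66.5
shift [0.0128, -0.1246, -0.1038] turn [-0.0004, -0.0, -0.3685] mm [  9.6 -93.5 -77.9] F [ 1.7 -1.1 -1.9]
```

```bash
python3 -m creep '[[[0.013,-0.125,-0.104],[0,0,-0.3685],0.6],[[0.013,-0.125,-0.104],[0,0,-0.3685],0.6],[[0.013,-0.125,-0.104],[0,0,-0.3685],0.6],[[0.013,-0.125,-0.104],[0,0,-0.3685],0.6],[[0.013,-0.125,-0.104],[0,0,-0.3685],0.6]]' 60|grep pos;  python3 to.py .52 .015 .24 140
```

```text
ee_pos: [0.5208, -0.1291, 0.2402]
shift [0.1481, -0.1224, 0.0001] turn [0.0002, 0.0001, -0.2479] mm [ 1.111e+02 -9.180e+01  1.000e-01] F [ 0.3 -0.5 -3.5]
```

```bash
python3 -m creep '[[[0.148,-0.122,0],[0,0,-0.248],0.6],[[0.148,-0.122,0],[0,0,-0.248],0.6],[[0.148,-0.122,0],[0,0,-0.248],0.6],[[0.148,-0.122,0],[0,0,-0.248],0.6],[[0.148,-0.122,0],[0,0,-0.248],0.6]]'|grep pos;  python3 to.py .52 .015 .24 140
```

```text
ee_pos: [0.5208, 0.0156, 0.239]
shift [-0.0007, -0.0011, -0.0014] turn [-0.0001, -0.0, -0.1283] mm [-0.5 -0.8 -1. ] F [ 0.1  0.8 -2.9]
```

```bash
python3 -m creep '[[[0,0,0],[0,0,-0.129],0.6],[[0,0,0],[0,0,-0.129],0.6],[[0,0,0],[0,0,-0.129],0.6],[[0,0,0],[0,0,-0.129],0.6],[[0,0,0],[0,0,-0.129],0.6]]';  python3 to.py .5415 -.0066 .19 140
python3 - <<'E'
from h import *
b=eyes.capture("scene"); cv2.imwrite("pics/raw4.png",b)
a=eyes.capture("top"); cv2.imwrite("pics/raw4t.png",a)
cv2.imwrite("pics/p4.png",cv2.resize(b[130:230,270:400],None,fx=6,fy=6,interpolation=cv2.INTER_CUBIC))
E
```

```text
clock: 10.65
ee_pos: [0.5209, 0.0139, 0.2389]
orientation: [-3.141, -0.0, 2.384]
contact_force: [-0.9, 1.2, -3.3]
width: 0.717
grasp_force: 66.6
shift [-0.0388, -0.0009, 0.0652] turn [-0.0001, -0.0001, -0.0094] mm [-29.1  -0.7  48.9] F [-0.9  1.2 -3.3]
```

View pics/p4.png

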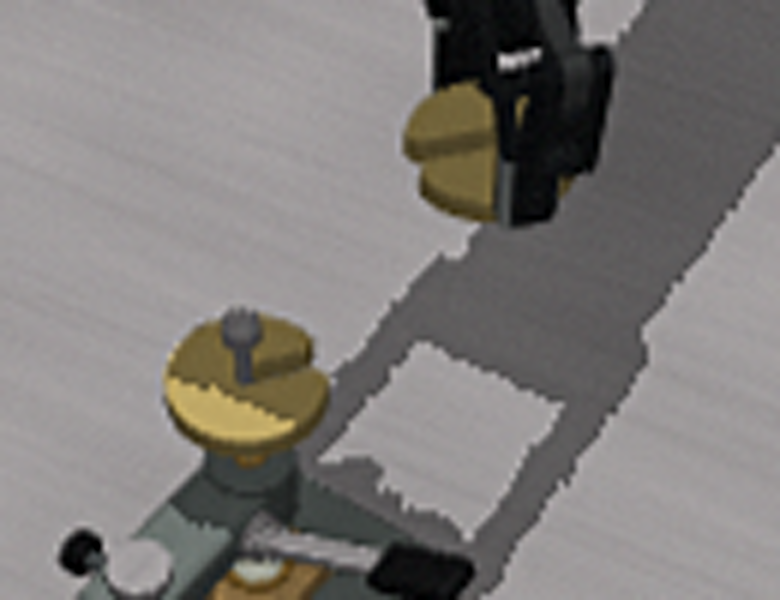

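Run:
```python
from m import *
S=lambda x,y:onz("scene",270+x/6,130+y/6,.2535)[:2]
for a,b in(((418,141),(495,128)),((420,160),(495,143))):
    p,q=S(*a),S(*b); d=p-q; print(p,q,np.degrees(np.arctan2(d[1],d[0])))
ce=np.array([.5209,.0139]); m2=np.array([np.cos(np.radians(-43.4)),np.sin(np.radians(-43.4))]); n=np.array([-m2[1],m2[0]])
for a in((418,141),(495,128),(420,160),(495,143)): print((S(*a)-ce)@m2,(S(*a)-ce)@n)
# stem, near base on lower disc: crop (246,378), head (241,330)
print(tri("scene",(270+241/6,130+326/6),"top",(346.2,182.4)))
```

```text
[ 0.53558142 -0.00727226] [0.51623303 0.01446995] -48.33413149172723
[ 0.54383649 -0.00216258] [0.52318004 0.01789675] -44.159794536752166
0.02521434512594755 -0.0052958119686368245
-0.0037825090231828657 -0.0027925031789691472
0.027701467307860106 0.004088708986091118
-0.0010894927937955927 0.004470525879677435
(array([ 0.59514162, -0.05197685,  0.18644451]), np.float64(0.0024749990734585425))
```

```bash
python3 -m creep '[[[-0.039,-0.001,0.03],[0,0,-0.0094],0.6],[[-0.039,-0.001,0.06],[0,0,-0.0094],0.6],[[-0.039,-0.001,0.09],[0,0,-0.0094],0.6],[[-0.039,-0.001,0.1025],[0,0,-0.0094],0.6],[[-0.039,-0.001,0.1025],[0,0,-0.0094],0.6]]';  python3 to.py .5722 -.0325 .1625 140
```

```text
clock: 11.25
ee_pos: [0.5409, -0.0068, 0.1603]
orientation: [-3.14, -0.003, 2.435]
contact_force: [0.5, 0.3, -2.6]
width: 0.717
grasp_force: 66.6
shift [-0.0539, 0.001, -0.0031] turn [-0.0003, -0.0005, -0.0014] mm [-40.5   0.8  -2.4] F [ 0.5  0.3 -2.6]
```

```bash
python3 -m creep '[[[-0.02,0,-0.003],[0,0,0],0.6],[[-0.04,0,-0.003],[0,0,0],0.6],[[-0.05,0,-0.003],[0,0,0],0.6],[[-0.055,0,-0.003],[0,0,0],0.6],[[-0.055,0,-0.003],[0,0,0],0.6]]';  python3 to.py .5952 -.0517 .1625 140;python3 - <<'E'
from h import *
b=eyes.capture("scene"); cv2.imwrite("pics/raw5.png",b)
cv2.imwrite("pics/p5.png",cv2.resize(b[150:230,275:375],None,fx=7,fy=7,interpolation=cv2.INTER_CUBIC))
E
```

```text
clock: 11.75
ee_pos: [0.5736, -0.0333, 0.1648]
orientation: [3.141, 0.0, 2.437]
contact_force: [-0.7, 0.8, -2.5]
width: 0.718
grasp_force: 66.7
shift [-0.0378, 0.0, 0.0031] turn [0.0001, 0.0, -0.0011] mm [-28.4   0.    2.3] F [-0.7  0.8 -2.5]
```

View pics/p5.png

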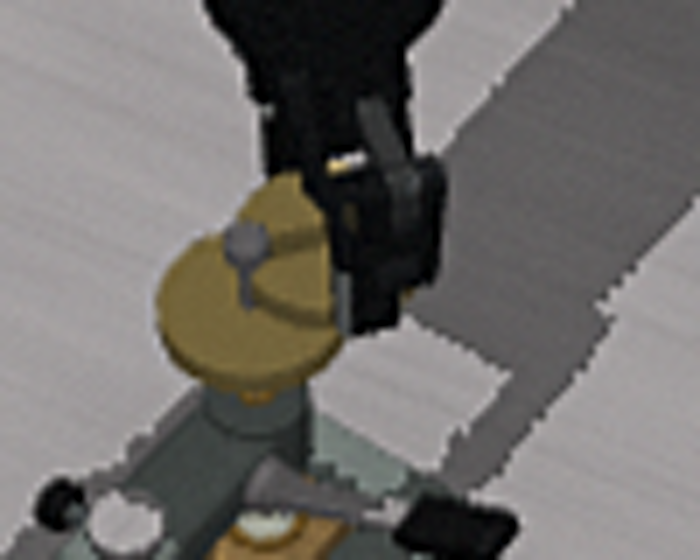

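The held weight sits above the lower one with its mouth just at the stem (crop 245,260). Sliding in slowly.

```bash
python3 -m creep '[[[-0.004,0,0.003],[0,0,0],0.6],[[-0.008,0,0.003],[0,0,0],0.6],[[-0.012,0,0.003],[0,0,0],0.6],[[-0.015,0,0.003],[0,0,0],0.6]]'|grep -E "ee|cont";  python3 to.py .5952 -.0517 .1625 140
```

```text
ee_pos: [0.5821, -0.0401, 0.1619]
contact_force: [0.5, 5.4, -3.7]
shift [-0.0234, -0.0005, -0.0008] turn [0.0002, -0.0001, -0.0009] mm [-17.5  -0.4  -0.6] F [ 0.5  5.4 -3.7]
```

```bash
python3 -m creep '[[[0,0.0015,0],[0,0,0],0.6],[[0,0.0015,0],[0,0,0],0.6]]'|grep -E "ee|cont";  python3 -m creep '[[[-0.004,0,0],[0,0,0],0.6],[[-0.007,0,0],[0,0,0],0.6],[[-0.007,0,0],[0,0,0],0.6]]'|grep -E "ee|cont"; python3 to.py .5952 -.0517 .1625 140
```

```text
ee_pos: [0.5826, -0.0405, 0.1619]
contact_force: [1.5, 0.9, -3.9]
ee_pos: [0.5867, -0.0441, 0.1619]
contact_force: [-0.8, -0.0, -3.1]
shift [-0.0152, -0.0004, -0.0008] turn [-0.0001, 0.0, -0.0011] mm [-11.4  -0.3  -0.6] F [-0.8 -0.  -3.1]
```

```bash
python3 -m creep '[[[-0.004,0,0],[0,0,0],0.6],[[-0.008,0,0],[0,0,0],0.6],[[-0.01,0,0],[0,0,0],0.6],[[-0.01,0,0],[0,0,0],0.6]]'|grep -E "ee|cont"; python3 -m creep '[[[-0.0015,0,0],[0,0,0],0.6],[[-0.003,0,0],[0,0,0],0.6],[[-0.003,0,0],[0,0,0],0.6]]'|grep -E "ee|cont"; python3 to.py .5952 -.0517 .1625 140
```

```text
ee_pos: [0.5924, -0.0485, 0.1619]
contact_force: [-0.5, -0.8, -2.5]
ee_pos: [0.5941, -0.0498, 0.162]
contact_force: [-0.3, 0.0, -3.4]
shift [-0.0028, -0.001, -0.0007] turn [-0.0, 0.0, -0.001] mm [-2.1 -0.7 -0.5] F [-0.3  0.  -3.4]
```

```bash
for i in 1 2 3; do python3 -m creep '[[[-0.0015,0,0],[0,0,0],0.6],[[-0.0015,0,0],[0,0,0],0.6]]'|grep -E "ee|cont"; done
```

```text
ee_pos: [0.5949, -0.0505, 0.162]
contact_force: [-0.1, 0.3, -3.1]
ee_pos: [0.5958, -0.0513, 0.1619]
contact_force: [-0.2, -0.6, -2.6]
ee_pos: [0.5967, -0.052, 0.1619]
contact_force: [-0.6, 0.3, -2.5]
```

```bash
for i in 1 2 3; do python3 -m creep '[[[-0.0013,0,0],[0,0,0],0.6],[[-0.0013,0,0],[0,0,0],0.6]]'|grep -E "ee|cont"; done
```

```text
ee_pos: [0.5968, -0.0521, 0.1619]
contact_force: [-3.3, 2.1, -2.4]
ee_pos: [0.5969, -0.0522, 0.1618]
contact_force: [-6.3, 5.1, 0.0]
ee_pos: [0.597, -0.0523, 0.1618]
contact_force: [-9.0, 5.8, 0.7]
```

```bash
python3 -m creep '[[[0.0015,0,0],[0,0,0],0.6],[[0.0015,0,0.002],[0,0,0],0.6],[[0.0015,0,0.004],[0,0,0],0.6],[[0.0015,0,0.004],[0,0,0],0.6]]'|grep -E "ee|cont"; for i in 1 2 ; do python3 -m creep '[[[0,0,0.0013],[0,0,0],0.6],[[0,0,0.0013],[0,0,0],0.6]]'|grep -E "ee|cont"; done
```

```text
ee_pos: [0.5973, -0.0519, 0.1594]
contact_force: [-5.4, 4.9, 1.2]
ee_pos: [0.5973, -0.0518, 0.1587]
contact_force: [-5.3, 5.0, 0.1]
ee_pos: [0.5974, -0.0518, 0.1578]
contact_force: [-6.3, 4.2, 1.1]
```

```bash
for i in 1 2 ; do python3 -m creep '[[[0,0,0.001],[0,0,0],0.6],[[0,0,0.001],[0,0,0],0.6]]'|grep -E "ee|cont"; done
```

```text
ee_pos: [0.5974, -0.0518, 0.1573]
contact_force: [-6.2, 6.5, 3.2]
ee_pos: [0.5974, -0.0517, 0.1572]
contact_force: [-7.4, 5.6, 4.2]
```

```bash
python3 -m creep '[[[0,0,0],[0,0,0],0.15],[[0,0,0],[0,0,0],0],[[0,0,0],[0,0,0],0],[[0,0,0],[0,0,0],0]]'|grep -E "ee|cont|wid"; python3 -m creep '[[[0,0,-0.03],[0,0,0],0],[[0,0,-0.08],[0,0,0],0],[[0,0,-0.14],[0,0,0],0],[[0.12,0,-0.14],[0,0,0],0],[[0.18,0,-0.14],[0,0,0],0.5]]'|grep -E "ee|cont"
python3 - <<'E'
from h import *
b=eyes.capture("scene"); cv2.imwrite("pics/raw6.png",b)
a=eyes.capture("top"); cv2.imwrite("pics/raw6t.png",a)
f=lambda i,x,y:cv2.resize(i[y:y+90,x:x+90],(400,400),interpolation=cv2.INTER_CUBIC)
cv2.imwrite("pics/p6.png",np.hstack([f(b,270,165),f(a,295,140)]))
E
```

```text
ee_pos: [0.5982, -0.0534, 0.1557]
contact_force: [-0.0, 0.3, 0.2]
width: 0.998
ee_pos: [0.5226, 0.0115, 0.2621]
contact_force: [-0.3, 1.8, -0.9]
```

View pics/p6.png

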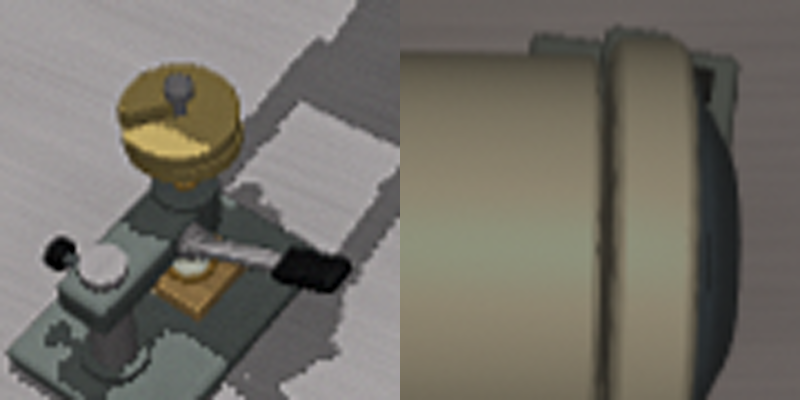

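Stacked weights: both discs are flat and concentric under the head (178,95), with the upper mouth at left and the paddle at (312,270). Now the lever.

```bash
python3 to.py .630 .049 .16 140
```

```text
shift [-0.0834, 0.1307, 0.1351] turn [0.0002, -0.0001, -0.0005] mm [-62.6  98.  101.3] F [ 0.4 -0.   0.2]
```

```bash
python3 -m creep '[[[-0.083,0.131,0],[0,0,0],1],[[-0.083,0.131,0],[0,0,0],1],[[-0.083,0.131,0],[0,0,0],1],[[-0.083,0.131,0.06],[0,0,0],1],[[-0.083,0.131,0.08],[0,0,0],1]]' 30; python3 to.py .630 .049 .145 140
```

```text
clock: 17.3
ee_pos: [0.6324, 0.0459, 0.1949]
orientation: [-3.137, -0.005, 2.437]
contact_force: [-0.5, -0.1, -1.9]
width: 0.002
grasp_force: 0.0
shift [0.0047, 0.0014, 0.0666] turn [-0.0008, -0.0008, -0.001] mm [ 3.5  1.1 49.9] F [-0.5 -0.1 -1.9]
```

```bash
python3 -m creep '[[[0.004,0.001,0.03],[0,0,0],1],[[0.004,0.001,0.06],[0,0,0],1],[[0.004,0.001,0.066],[0,0,0],1],[[0.004,0.001,0.066],[0,0,0],1]]'|grep -E "ee|cont"; python3 to.py .630 .049 .13 140
```

```text
ee_pos: [0.6305, 0.0483, 0.1504]
contact_force: [0.6, -0.5, 1.0]
shift [0.0011, 0.0003, 0.0272] turn [-0.0002, -0.0002, -0.0011] mm [ 0.8  0.2 20.4] F [ 0.6 -0.5  1. ]
```

```bash
python3 -m creep '[[[0,0,0.012],[0,0,0],1],[[0,0,0.024],[0,0,0],1],[[0,0,0.036],[0,0,0],1],[[0,0,0.048],[0,0,0],1],[[0,0,0.06],[0,0,0],1]]'|grep -E "ee|cont"; python3 -m creep '[[[0,0,0.012],[0,0,0],1],[[0,0,0.024],[0,0,0],1],[[0,0,0.036],[0,0,0],1],[[0,0,0.044],[0,0,0],1],[[0,0,0.044],[0,0,0],1]]'|grep -E "ee|cont"; python3 to.py .630 .049 .053 140
```

```text
ee_pos: [0.6322, 0.0495, 0.1079]
contact_force: [0.0, 2.8, 5.5]
ee_pos: [0.6317, 0.0484, 0.0737]
contact_force: [1.2, 1.1, 1.6]
shift [0.0023, -0.0009, 0.0275] turn [0.0002, 0.0003, -0.0011] mm [ 1.7 -0.6 20.7] F [1.2 1.1 1.6]
```

```bash
python3 -m creep '[[[0,0,0.008],[0,0,0],1],[[0,0,0.015],[0,0,0],1],[[0,0,0.015],[0,0,0],1]]'|grep -E "ee|cont"; for i in 1 2; do python3 -m creep '[[[0,0,0.004],[0,0,0],1],[[0,0,0.007],[0,0,0],1],[[0,0,0.007],[0,0,0],1]]'|grep -E "ee|cont"; done
python3 - <<'E'
from h import *
b=eyes.capture("scene"); cv2.imwrite("pics/raw7.png",b)
cv2.imwrite("pics/p7.png",cv2.resize(b[155:255,270:370],(600,600),interpolation=cv2.INTER_CUBIC))
E
```

```text
ee_pos: [0.6315, 0.0486, 0.0622]
contact_force: [0.4, -1.0, 3.0]
ee_pos: [0.6317, 0.0487, 0.0582]
contact_force: [-1.0, -0.9, 6.6]
ee_pos: [0.6328, 0.0492, 0.0569]
contact_force: [-5.7, 0.7, 21.2]
```

```bash
python3 -m creep '[[[0,0,0.0015],[0,0,0],1],[[0,0,0.0015],[0,0,0],1]]'|grep -E "ee|cont"; python3 -m creep '[[[0,0,-0.03],[0,0,0],1],[[0,0,-0.09],[0,0,0],1],[[0,0,-0.15],[0,0,0],1],[[0,0,-0.21],[0,0,0],1],[[0,0,-0.27],[0,0,0],1]]'|grep -E "ee|cont"; python3 to.py .5 .25 .26 140
```

```text
ee_pos: [0.6332, 0.0495, 0.0566]
contact_force: [-5.4, 1.2, 22.1]
ee_pos: [0.6304, 0.049, 0.2537]
contact_force: [1.4, -0.2, 0.2]
shift [0.3061, 0.0917, -0.0081] turn [-0.0001, -0.0002, -0.001] mm [229.6  68.7  -6. ] F [ 1.4 -0.2  0.2]
```

```bash
python3 -m creep '[[[0.3,0.09,0],[0,0,0],1],[[0.3,0.09,0],[0,0,0],1],[[0.3,0.09,0],[0,0,0],1],[[0.3,0.09,0],[0,0,0],1],[[0.3,0.09,0],[0,0,0],1]]'|grep -E "ee|cont"
python3 - <<'E'
from h import *
b=eyes.capture("scene"); cv2.imwrite("pics/raw8.png",b)
a=eyes.capture("top"); cv2.imwrite("pics/raw8t.png",a)
f=lambda i,x,y:cv2.resize(i[y:y+90,x:x+90],(400,400),interpolation=cv2.INTER_CUBIC)
cv2.imwrite("pics/p8.png",np.hstack([f(b,270,165),f(a,290,130)]))
E
```

```text
ee_pos: [0.5011, 0.2483, 0.2522]
contact_force: [0.6, 0.3, -0.1]
```

View pics/p8.png

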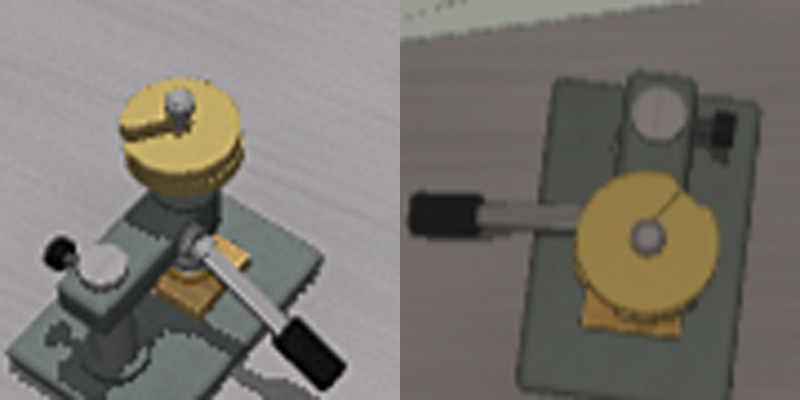

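Run:
```python
from m import *
f=90/400
print("paddle",tri("scene",(270+308*f,165+352*f),"top",(290+45*f,130+214*f)))
hd=(290+248*f,130+238*f)
print("head",tri("scene",(270+180*f,165+103*f),"top",hd),onz("top",*hd,.182))
a=cv2.imread("pics/raw8t.png")
# hide the brooch: upper part of the box only
print("upper",disc(a,(325,160,370,199),.160))
for z in(.092-.0408+.0044,.092-.03,.092-.02): print(z,[proj(n,[.6186+.0746*.139,-.0303+.0746*.99,z]) for n in("scene","top")])
```

```text
paddle (array([0.62885403, 0.04358979, 0.04918405]), np.float64(0.0017777287505756129))
head (array([ 0.59509729, -0.05178958,  0.17286594]), np.float64(0.0024693572943090907)) [ 0.59419689 -0.05248302  0.182     ]
upper (array([ 0.59615212, -0.05182631]), np.float64(0.031181194340572614), 0.032896239310503006, 71, array([0., 0.]), np.float64(0.0))
0.0556 [array([338.9477749 , 242.82173792]), array([299.6004581 , 177.77486553])]
0.062 [array([338.99393026, 241.42758417]), array([299.42074365, 177.27722893])]
0.072 [array([339.06707957, 239.21758713]), array([299.13516914, 176.48646981])]
```

```bash
python3 -c "
from bench import order
print(order.hand_in())"
```

```text
the job is handed in; nothing more can be done
None
```

The job is done and handed in: the lower weight is home against the stem, the loose weight sits flat and home on top with its slot about a half turn away, and the lifter lever is fully down and released, all confirmed by contact forces and a final camera check.

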